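# Pin the mould clamp and start its screw

## Robot

A 6-joint arm with a two-finger parallel gripper is mounted at the origin on the work surface. World frame = base frame: x ahead of the robot, y to its left, z up, the work surface at z = 0. Lengths are in m, angles in degrees, forces in N, time in s.
With the tool pointing down it reaches from about 0.25 to 0.725 m from the base axis. Payload 9.7 kg.
Tool frame: the origin (TCP) lies at the very end of the fingers, on their centre line; the grasp point (between the pads) lies tcp_to_grasp behind it (tcp_to_grasp is the distance from the TCP to the grasp point, in m); z points along the fingers, y is the direction in which the jaws open and shut (so a half turn about z gives the same grasp; the last joint's range is limited). The gripper opens to 85 mm and grips with 20 to 120 N. Pads are 22 mm wide; open, the fingers measure 114 mm over their backs; the gripper's body (76 mm by 85 mm) begins 54 mm behind the grasp point. The pads swing forward as they close: fully open they stand 13 mm farther back than shut.
Start: joints at [-68.927, 4.979, 10.078, 95.1, 0, 90], TCP at [0.198, -0.513, 0.231] pointing down, gripper open.
Joint ranges: [-179.16, 179.16], [-48.56, 103.87], [-65.8, 70.77], [-126.05, 130.52], [-82.76, 87.17], [-180, 180]. Speed limits (degrees/s): [127.2, 127.2, 147.25, 180, 180, 180].

## Interface

Orientations are given as [roll, pitch, yaw] about the fixed x, y, z axes, in that order (R = Rz(yaw) Ry(pitch) Rx(roll)).
In Python, from workcell import * gives the robot as it stands. The module is installed in compiled form; this text tells all that it offers.
- The arm moves only by the shell command python3 -m pendant 'ROWS' [FORCE]. ROWS is JSON, a list of rows, each a list of 3 entries, a list of its own where there are three numbers: the opening in per cent of the stroke, from 0 (shut) to 100 (fully open), then the shift along the world's x, y, z in mm, then the turn, a rotation vector about the world's x, y, z in degrees. A call has 1 to 20 rows; each row is the pose to reach, as a shift and turn from the pose measured when the call began; what a row does not reach only later rows make up. A row lasts 1/8 s, in which the tool goes at most 62.5 mm and 10.7 degrees, less where a joint would pass 70% of its speed; a pose out of reach is approached as far as the arm can. A call with a gripper value outside its range is refused whole. The fingers move at their own pace and stop on an object; FORCE is the grip in N (left out, the last holds). Time passes only in rows, so rows that repeat a pose let the fingers close. It gives the time, the measured TCP pose, the force and the opening at its end, in the units of the state.
- get_obs(): the state, without advancing time (a new reading comes with each control period).
- camera(name): name is "scene" or "side" or "wrist"; returns a dict with "img" (480x640x3 uint8, red, green, blue), "fx", "fy", "cx", "cy" (pixels), "k1" (the pictures are not rectified: a ray, as slopes to the right and down, at radius r is drawn at 1 + k1 r^2 times it, then the intrinsics apply), "cam_to_world" (4x4, takes a point from camera to world coordinates); the wrist camera has in their place "T_tool_cam" (4x4, takes a point from camera to tool coordinates, whose origin is the TCP and whose axes are the flange's). Camera axes: x right, y down, z forward; pixel columns grow to the right and rows downward; lengths in m; the calibration is good to about 2 mm. A picture is of the moment at which its call begins: read the wrist's pose just before it. There is no depth.
- job_done(): hands the job in, once; it reports no verdict.
Trained networks look in a picture, given as the dict that the camera call returned (one of the last four; its "shot" number tells which), for a name from the list of things; names that differ only in an ending like _2 or _b are one class to them, and where a whole thing is asked for, a point or a joint stands for the part that bears it (a point fixed in the world has none). Each returns a list of dicts, best first, with "confidence" (0 to 1); they miss things now and then, are a little off and sometimes report something else, mostly with a low value. They report only what shows in the picture. A call takes as long as a camera call. They do not tell look-alikes from the thing itself.
- regions_of(picture, label): "region" (480x640 bool, what is visible of it).
- pinpoint(picture, label): "position" ([x, y, z] in m, in world coordinates, good to about 4 mm: a listed point, or the origin of a listed thing).
The state is a dict: "time": time; "q": joint angles; "qd": joint speeds; "joint_efforts": joint torques, N m; "ee_pos": TCP position; "tcp_rot": TCP orientation; "wrist_force": force on the tool from outside, world axes, zero at the start; "torque": the same for the moment, N m; "opening": finger opening in m.
Only numpy, scipy, OpenCV 4.12 (cv2) and the standard library are available. Lean on these libraries where they do the work, as an engineer would, in place of code of your own. Each camera call takes 0.05 s, during which the arm holds its last target. There are 200 camera calls.

## Task

Get the mould clamp ready for tightening: drive its locking pin fully home with the mallet, then put the mallet back down on the bench. Next start the clamp screw, which stands loose in its threaded boss: turn it backward (anticlockwise seen from above) until you feel its thread drop, then forward one turn so that the thread has caught. Finish holding it there: the program ends with the gripper still gripping the screw's T-handle, and the ware and tools around are left where they are.

Things in the scene. Friction and masses are not known exactly. Their poses are not given: they have to be found in the camera images.
- clamp: mould clamp, fixed: steel base plate 170 x 360 x 12 mm (x by y), white plaster mould on it; posts 44 mm square at y = +140 and -140 mm with forked tops (58 x 62 mm, up to z = 181 mm); steel swing bar 42 mm wide, top at z = 165 mm, along y in both forks, hinge bolt at +y (up to z = 189 mm), locking pin at -y, boss in the middle. Origin: centre of the underside, on the screw's axis; z up
- boss_mouth (a point): centre of the mouth of the threaded boss (steel, 52 mm across) in the middle of the clamp's bar, on the screw's axis, 180 mm above the bench
- lock_pin: locking pin, upright in the fork at the clamp's -y end, 140 mm from the screw's axis: steel head 26 mm across, 10 mm thick, on a 14 mm slotted spring shank that grips its hole and stays where it is driven (about 10 N moves it). Origin: centre of the head's flat top. At first 16 to 22 mm proud; home, its head lies on the fork, top 191 mm above the bench
- pin_depth (a joint): how far the locking pin is driven down, m: 0 is 22 mm proud, 0.022 is fully home
- mallet: mallet, 0.35 to 0.57 kg: black rubber head, a cylinder 60 mm across and 90 mm long, standing on one of its two striking faces; straight wooden handle 24 mm wide, 30 mm high, running level from the middle of the head (45 mm up) along the mallet's -x, to 197 mm from the head's axis. Origin: centre of the lower striking face; z up along the head
- mallet_grip (a point): point inside the mallet's handle to grip it, 65 mm from the head's axis along -x, 45 mm above the lower face (the mallet balances about 16 mm from the head's axis)
- clamp_screw: clamp screw, upright in the boss; it can only turn about its axis and slide along it. Right-hand, one start, 30 mm across, 6 mm a turn; turns easily (0.1 N m), sinks by its weight (0.8 kg) when nothing carries it. Above 44 mm of bare thread a hub 36 mm across, 32 mm high, with the T-handle through it. Origin: on the axis, at the boss mouth when screw_height is 0; x along the bar
- screw_bar (a point): middle of the screw's T-handle, on the axis, 60 mm above the screw's origin (hub top 16 mm higher): a level round bar 12 mm thick along x, with an 18 mm black ball at each end, centres 66 mm either side of the axis; z up
- screw_bar_end (a point): centre of the ball at the +x end of the T-handle's bar, 66 mm from the axis
- screw_turn (a joint): how far the screw is turned, rad: grows when turned backward (anticlockwise from above), counts on over full turns; at the start it has a different value each time
- screw_height (a joint): height of the screw, m. Turned backward on the boss mouth it climbs, up to 0.006, then at the thread start it drops by 6 mm to about 0; turned forward from there the thread catches and draws it down 6 mm a turn (-0.006 after one turn). Stops at +0.020 and -0.020
- cone_tall: bystander: unfired clay cone bottle, base 96 mm across, 150 mm tall; origin: centre of its underside
- cone_mid: bystander: unfired clay cone bottle, base 84 mm across, 120 mm tall; origin: centre of its underside
- cone_small: bystander: unfired clay cone bottle, base 72 mm across, 98 mm tall; origin: centre of its underside
- slip_bowl: bystander: small clay bowl, 110 mm across, 50 mm tall; origin: centre of its underside
- loop_tool: bystander: clay loop tool, wooden handle with a wire loop, 180 mm long, lying flat; origin: centre of its underside
- wood_rib: bystander: flat wooden potter's rib, 90 x 50 x 7 mm, lying flat; origin: centre of its underside
- scraper: bystander: scraper with a dark wooden handle and a steel blade, 165 mm long, lying flat; origin: centre of its underside
Not all that is in view belongs to the job. Of the things shaped like the mallet, the black one is meant.

How it is judged (in metres and radians):
On the way, in this order (a step that is already met when the one before it is completed fails the run):
1. the locking pin is driven fully home (value of joint pin_depth above 0.0203 m), for 0.1 s.
2. the mallet is back on the bench and let go (height (world z) of mallet below 0.045 m and contact force between the fingers and mallet below 0.1 N and linear speed of mallet below 0.03 m/s), for 0.2 s.
3. the screw has been turned backward past the thread start and has dropped (value of joint screw_turn above -0.1 rad and value of joint screw_height below 0.003 m), for 0.1 s.
4. the screw has been turned forward about one turn from the drop and its thread has caught (value of joint screw_turn below -4.71 rad and value of joint screw_height below -0.0032 m), for 0.1 s.
At the end, for the whole second after the job is handed in: Locking pin home (within 1.7 mm); mallet resting on the bench off the clamp, let go; screw still, three quarters to one and a quarter turns forward of its thread start and drawn down 3.2 to 9 mm; gripper holding its T-handle with over 4 N, fingers down around it (all of step 2 and all of step 4 and value of joint pin_depth above 0.0203 m and contact force between mallet and clamp below 0.1 N and value of joint screw_turn above -7.85 rad and value of joint screw_height above -0.009 m and velocity of joint screw_turn between -0.2 and 0.2 rad/s and contact force between the fingers and clamp_screw above 4 N and horizontal distance between the grasp point and screw_bar below 0.075 m and z of the grasp point in the frame of screw_bar below 0.024 m); the arm keeps its last pose, push and grip.
It fails at once if the locking pin is pushed with the gripper instead of the mallet (contact force between any of the fingers, the arm and lock_pin above 3 N).
It fails at once if a bystander is knocked out of its place (by more than 30 mm) (distance of any of cone_tall, cone_mid, cone_small, slip_bowl, loop_tool, wood_rib, scraper from where it was at the start of the episode above 0.03 m).
It also fails if it takes over 72 s, if anything falls off the work surface, if the arm or the gripper's body presses on something with over 40 N, if the wrist force passes 120 N, or if a joint passes its speed limit or range.

## Working session

There is one attempt and no reset: what is moved stays moved. The work goes in short steps, Python scripts to look and compute and a shell command to move; the robot and the scene stay as the last step left them, time stands still between calls to the robot, and variables do not carry over. Pictures are saved under pics/ and viewed, about 8 in all and at most 12, crops included, and the job is handed in when it is done.

```bash
mkdir -p pics; cat > h.py <<'E'
from workcell import *
import numpy as np, cv2
def save(c,n,crop=None,s=1):
    im=c["img"][:,:,::-1]
    if crop: im=im[crop[1]:crop[3],crop[0]:crop[2]]
    if s!=1: im=cv2.resize(np.ascontiguousarray(im),None,fx=s,fy=s,interpolation=cv2.INTER_CUBIC)
    cv2.imwrite("pics/"+n+".png",im)
def pp(c,l,k=3):
    for d in pinpoint(c,l)[:k]: print(" ",l,np.round(d["position"],4),round(d["confidence"],2))
E
python3 - <<'E'
from h import *
o=get_obs();print({k:np.round(v,3) for k,v in o.items()})
print([k for k in globals() if 'tcp' in k], globals().get('tcp_to_grasp'))
for n in("scene","side"):
    c=camera(n);save(c,n+"0");print(n,np.round(c["cam_to_world"],3).tolist())
    for l in "clamp boss_mouth lock_pin mallet mallet_grip screw_bar screw_bar_end clamp_screw cone_tall cone_mid cone_small slip_bowl loop_tool wood_rib scraper".split(): pp(c,l)
E
```

```text
{'time': np.float64(0.0), 'q': array([-6.8926e+01,  5.0110e+00,  1.0032e+01,  9.5097e+01, -1.0000e-03,
        9.0002e+01]), 'qd': array([-0.052,  0.01 , -0.097,  0.05 , -0.043,  0.073]), 'joint_efforts': array([ 0.0000e+00, -5.2038e+01,  4.6481e+01,  1.6000e-02,  0.0000e+00,
        0.0000e+00]), 'ee_pos': array([ 0.198, -0.513,  0.231]), 'tcp_rot': array([-1.79925e+02,  1.00000e-03,  2.10720e+01]), 'wrist_force': array([-0.223,  0.109, -0.56 ]), 'torque': array([ 0.011, -0.028, -0.05 ]), 'opening': np.float64(0.085)}
['tcp_to_grasp'] 0.0187
scene [[0.874, 0.272, -0.402, 1.071], [0.485, -0.523, 0.701, -1.17], [-0.02, -0.808, -0.589, 1.071], [0.0, 0.0, 0.0, 1.0]]
  clamp [0.5439 0.0295 0.004 ] 0.69
  clamp [0.3431 0.1693 0.0008] 0.42
  boss_mouth [0.5473 0.0301 0.18  ] 0.93
  boss_mouth [0.4814 0.0542 0.2398] 0.23
  lock_pin [ 0.5688 -0.1082  0.2083] 0.62
  mallet [ 0.1919 -0.3943  0.0018] 0.86
  mallet [ 0.5367 -0.4011  0.0034] 0.74
  mallet_grip [ 0.4757 -0.3842  0.0473] 0.86
  mallet_grip [ 0.1821 -0.3313  0.0487] 0.72
  mallet_grip [ 3.870e-01 -5.459e-01  2.000e-04] 0.39
  screw_
[... 980 characters left out ...]
4e-01 -3.000e-04] 0.74
  mallet_grip [ 0.4745 -0.3795  0.0446] 0.95
  mallet_grip [ 0.1872 -0.3284  0.0427] 0.64
  screw_bar [0.5493 0.0334 0.2375] 0.63
  screw_bar_end [0.4825 0.0519 0.2451] 0.8
  screw_bar_end [ 0.4733 -0.3825  0.0428] 0.17
  screw_bar_end [0.488  0.4005 0.0009] 0.17
  clamp_screw [0.5472 0.0273 0.1811] 0.86
  cone_tall [0.6139 0.3696 0.0013] 0.7
  cone_mid [0.4865 0.3989 0.0019] 0.64
  cone_small [ 0.7264 -0.3001  0.0039] 0.93
  slip_bowl [ 0.3226  0.3739 -0.0035] 0.63
  loop_tool [ 0.3615 -0.0696 -0.0028] 0.77
  loop_tool [ 0.5376 -0.4027 -0.0048] 0.58
  wood_rib [ 0.3408  0.1702 -0.0029] 0.57
  wood_rib [0.5484 0.0315 0.242 ] 0.32
  scraper [ 0.3916 -0.5463 -0.0016] 0.8
```

View pics/scene0.png

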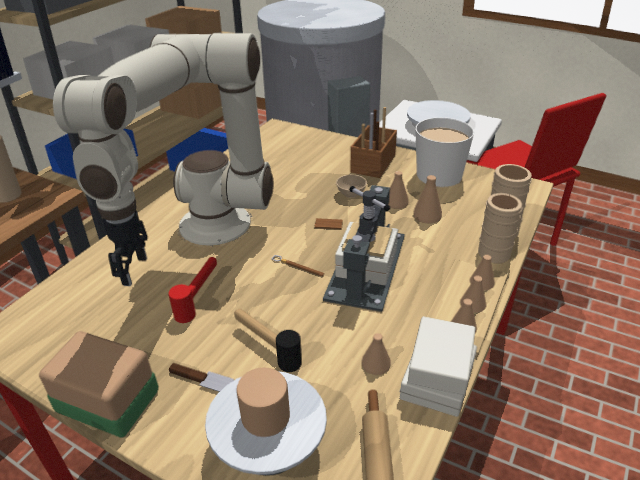

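View pics/side0.png

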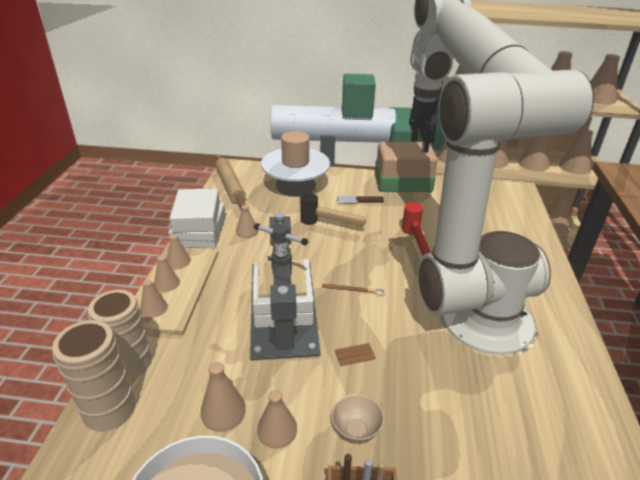

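The pictures show the black mallet at scene px (288,350) with its handle running up-left, and the red decoy at (183,303). The clamp is at (370,240), with its pin end towards the camera. Both cameras agree to about 5 mm, so I'm moving above the mallet handle.

```bash
python3 -m pendant '[[100,[40,18,0],[0,0,-6]],[100,[90,40,0],[0,0,-14]],[100,[140,60,0],[0,0,-22]],[100,[190,82,-20],[0,0,-30]],[100,[240,104,-40],[0,0,-37]],[100,[280,120,-60],[0,0,-37]],[100,[294,127,-70],[0,0,-37]],[100,[294,127,-70],[0,0,-37]]]' 
python3 - <<'E'
from h import *
o=get_obs();print(o["q"],o["wrist_force"])
c=camera("wrist");save(c,"w1")
for l in("mallet","mallet_grip"):pp(c,l)
c=camera("side")
for l in("mallet","mallet_grip"):pp(c,l)
E
```

```text
time: 2.6
ee_pos: [0.4917, -0.3857, 0.1604]
tcp_rot: [-180.0, 0.1, -15.9]
wrist_force: [-0.0, -0.7, -0.4]
opening: 0.0856
[-3.81020706e+01  1.46411732e+01  1.32206422e+01  8.86830876e+01
 -1.15571016e-02  1.57750725e+02] [-0.0288812  -0.73544117 -0.4283419 ]
  mallet [ 0.5408 -0.4001 -0.0014] 0.88
  mallet [ 0.5389 -0.3965  0.0011] 0.67
  mallet [ 0.1978 -0.3953  0.0028] 0.65
  mallet [ 0.3929 -0.5473 -0.0041] 0.46
  mallet_grip [ 0.186  -0.3299  0.0405] 0.84
  mallet_grip [ 0.4752 -0.3822  0.0455] 0.77
```

View pics/w1.png

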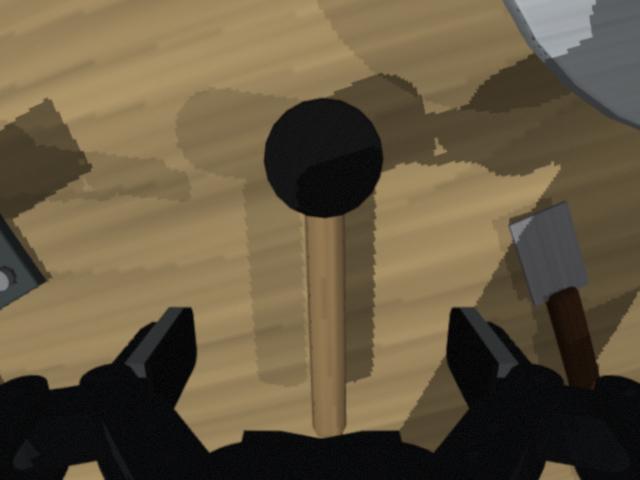

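```bash
python3 -m pendant '[[100,[0,0,-40],[0,0,0]],[100,[0,0,-85],[0,0,0]],[100,[0,0,-120],[0,0,0]],[100,[0,0,-134],[0,0,0]],[0,[0,0,-134],[0,0,0]],[0,[0,0,-134],[0,0,0]],[0,[0,0,-134],[0,0,0]],[0,[0,0,-134],[0,0,0]],[0,[0,0,-134],[0,0,0]],[0,[0,0,-134],[0,0,0]]]' 120
python3 -m pendant '[[0,[0,0,30],[0,0,0]],[0,[0,0,70],[0,0,0]],[0,[0,0,120],[0,0,0]],[0,[0,0,170],[0,0,0]],[0,[0,0,220],[0,0,0]],[0,[0,0,235],[0,0,0]],[0,[0,0,235],[0,0,0]],[0,[0,0,235],[0,0,0]]]'
python3 - <<'E'
from h import *
o=get_obs();print(o["ee_pos"],o["wrist_force"],o["torque"])
c=camera("side");save(c,"s2")
for l in("mallet","mallet_grip","lock_pin"):pp(c,l)
c=camera("wrist");save(c,"w2")
for l in("mallet","mallet_grip","lock_pin"):pp(c,l)
c=camera("scene");save(c,"c2",(200,150,480,390),2.5)
for l in("mallet","mallet_grip","lock_pin"):pp(c,l)
E
```

```text
time: 4.15
ee_pos: [0.4917, -0.3876, 0.03]
tcp_rot: [179.9, -0.2, -16.0]
wrist_force: [-0.6, 1.2, 5.0]
opening: 0.0223
time: 5.15
ee_pos: [0.4915, -0.3873, 0.2635]
tcp_rot: [180.0, -0.1, -16.0]
wrist_force: [0.8, 0.0, -4.5]
opening: 0.0223
[ 0.49149842 -0.38734896  0.26346656] [ 0.84333242  0.03659943 -4.52975046] [0.05839039 0.14954277 0.04201395]
  mallet [ 0.1959 -0.3942 -0.0015] 0.59
  mallet [ 0.5371 -0.3987  0.2312] 0.58
  mallet_grip [ 0.186  -0.331   0.0433] 0.81
  mallet_grip [ 0.4723 -0.3821  0.2795] 0.59
  lock_pin [ 0.5751 -0.1072  0.2094] 0.51
  mallet [ 0.5372 -0.4019  0.2295] 0.62
  mallet [ 0.1914 -0.3918 -0.0007] 0.82
  mallet [ 0.5342 -0.4033  0.2368] 0.56
  mallet [ 0.4864  0.402  -0.0008] 0.36
  mallet_grip [ 0.4759 -0.3816  0.2819] 0.75
  mallet_grip [ 0.1802 -0.3304  0.0465] 0.65
  mallet_grip [ 0.6115  0.3684 -0.0021] 0.31
  lock_pin [0.5471 0.0273 0.1823] 0.44
  lock_pin [ 0.5701 -0.1038  0.21  ] 0.4
```

View pics/c2.png

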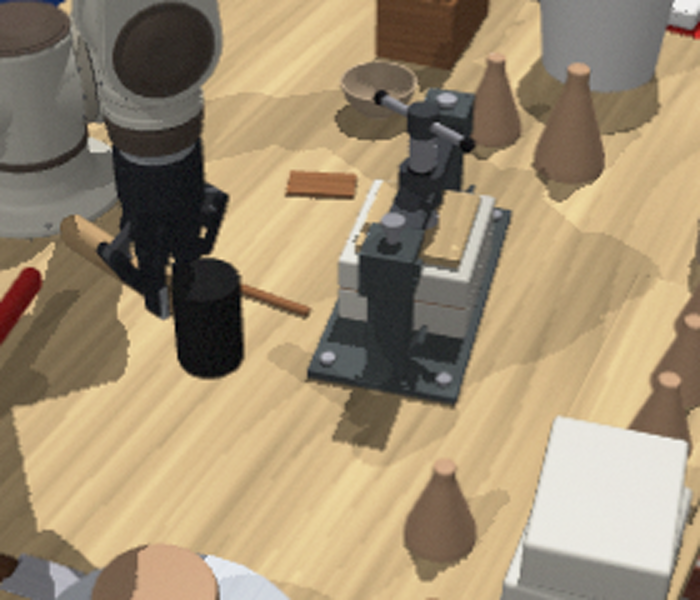

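The mallet is held level, with its head at crop px (207,320). The pin stands proud at (392,230). I'm carrying the mallet over the pin.

```bash
python3 -m pendant '[[0,[2,20,10],[0,0,0]],[0,[6,55,15],[0,0,0]],[0,[11,95,15],[0,0,0]],[0,[16,140,15],[0,0,0]],[0,[21,185,15],[0,0,0]],[0,[26,230,15],[0,0,0]],[0,[31,270,15],[0,0,0]],[0,[34,288,15],[0,0,0]],[0,[34,293,15],[0,0,0]],[0,[34,293,15],[0,0,0]]]'
python3 - <<'E'
from h import *
o=get_obs();print(o["ee_pos"],o["wrist_force"],o["torque"])
c=camera("wrist");save(c,"w3")
for l in("mallet","lock_pin"):pp(c,l,1)
for n,cr in(("side",(200,180,380,330)),("scene",(280,150,440,310))):
    c=camera(n);save(c,n+"3",cr,4)
    for l in("mallet","lock_pin"):pp(c,l,2)
a=cv2.imread("pics/scene3.png");b=cv2.imread("pics/side3.png");h=400
cv2.imwrite("pics/b3.png",np.hstack([cv2.resize(a,(400,400)),cv2.resize(b,(400,400))]))
E
```

```text
time: 7.0
ee_pos: [0.5191, -0.1216, 0.2802]
tcp_rot: [-178.9, -0.2, -13.7]
wrist_force: [-0.3, -0.4, -3.7]
opening: 0.0222
[ 0.51911792 -0.12159506  0.28016159] [-0.30790021 -0.41800111 -3.74564461] [-0.04398004  0.13883025 -0.01354372]
  mallet [ 0.566  -0.1314  0.2482] 0.97
  mallet [ 0.5671 -0.1321  0.2476] 0.73
  mallet [ 0.1969 -0.3902 -0.0005] 0.68
  lock_pin [0.4917 0.4009 0.0005] 0.52
  lock_pin [ 0.5756 -0.1114  0.207 ] 0.39
  mallet [ 0.1915 -0.3923  0.0008] 0.85
  mallet [ 0.5661 -0.134   0.2497] 0.63
  lock_pin [0.3227 0.3753 0.0037] 0.67
  lock_pin [ 0.5725 -0.105   0.2097] 0.6
```

View pics/b3.png

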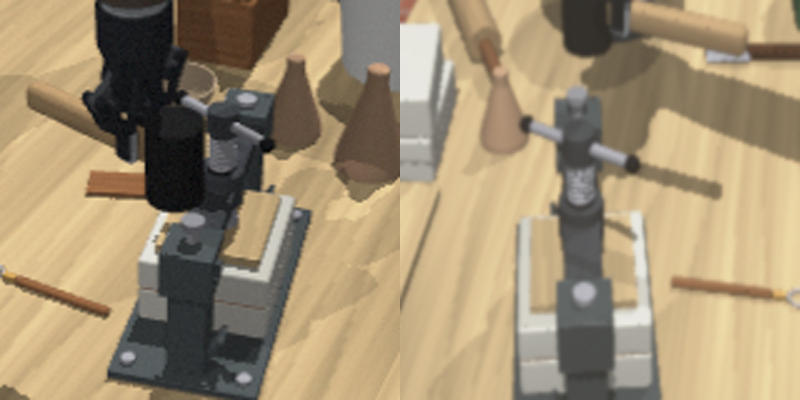

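The arm stopped short because of the row limit; the head is at y=-0.132 and the pin at y≈-0.107. I'm moving over the pin and lowering.

```bash
python3 -m pendant '[[0,[5,15,0],[0,0,0]],[0,[5,25,0],[0,0,0]],[0,[5,25,-12],[0,0,0]],[0,[5,25,-25],[0,0,0]],[0,[5,25,-32],[0,0,0]],[0,[5,25,-32],[0,0,0]]]'
python3 -m pendant '[[0,[0,0,-4],[0,0,0]],[0,[0,0,-8],[0,0,0]],[0,[0,0,-12],[0,0,0]],[0,[0,0,-14],[0,0,0]],[0,[0,0,-14],[0,0,0]]]'
```

```text
time: 8.2
ee_pos: [0.521, -0.1087, 0.2471]
tcp_rot: [-178.4, -0.1, -12.6]
wrist_force: [0.5, 0.7, -3.8]
opening: 0.0221
time: 8.82
ee_pos: [0.5211, -0.1087, 0.2338]
tcp_rot: [-178.4, -0.2, -12.6]
wrist_force: [-2.8, -0.3, 4.0]
opening: 0.0226
```

Joint 6 sits at its 180° limit, which explains the y shortfall. I'll lift slightly and yaw +12° for margin, which also moves the head towards the pin's centre.

```bash
python3 -m pendant '[[0,[0,0,8],[0,0,0]],[0,[1,1,12],[0,0,6]],[0,[2,3,12],[0,0,12]],[0,[2,3,12],[0,0,12]],[0,[2,3,4],[0,0,12]],[0,[2,3,-2],[0,0,12]],[0,[2,3,-6],[0,0,12]],[0,[2,3,-10],[0,0,12]],[0,[2,3,-10],[0,0,12]]]'
python3 - <<'E'
from h import *
o=get_obs();print(o["q"],o["torque"])
for n,cr in(("side",0),("scene",0)):
    c=camera(n)
    for l in("mallet","lock_pin"):pp(c,l,2)
E
```

```text
time: 9.95
ee_pos: [0.5231, -0.1058, 0.2242]
tcp_rot: [-178.4, -0.2, -0.6]
wrist_force: [-2.1, -0.5, 1.0]
opening: 0.0222
[-12.29948025   2.69274124   6.86241932  94.29359999   1.6139829
 168.32534201] [-0.14120492  0.31535849 -0.02710342]
  mallet [ 0.1981 -0.3954  0.0009] 0.85
  mallet [ 0.5043 -0.1036  0.2429] 0.74
  lock_pin [ 0.359  -0.0724 -0.0051] 0.7
  mallet [ 0.1948 -0.3931  0.0017] 0.89
  mallet [ 0.5687 -0.1063  0.197 ] 0.71
```

```bash
python3 -m pendant '[[0,[0,0,-2],[0,0,0]],[0,[0,0,-4],[0,0,0]],[0,[0,0,-6],[0,0,0]],[0,[0,0,-6],[0,0,0]]]'
python3 - <<'E'
from h import *
for n,cr in(("side",(220,170,340,290)),("scene",(290,190,410,310))):
    c=camera(n);save(c,n+"4",cr,4)
    for l in("mallet","mallet_grip"):pp(c,l,2)
a=cv2.imread("pics/scene4.png");b=cv2.imread("pics/side4.png")
cv2.imwrite("pics/b4.png",np.hstack([cv2.resize(a,(400,400)),cv2.resize(b,(400,400))]))
E
```

```text
time: 10.75
ee_pos: [0.5228, -0.1058, 0.2204]
tcp_rot: [-178.4, -0.3, -0.6]
wrist_force: [-9.5, 1.3, 17.5]
opening: 0.0222
  mallet [ 0.1988 -0.3925 -0.0011] 0.97
  mallet [ 0.5729 -0.1059  0.1898] 0.94
  mallet_grip [ 0.1837 -0.3287  0.0426] 0.85
  mallet_grip [ 0.5073 -0.1057  0.2349] 0.74
  mallet [ 0.1941 -0.3942  0.001 ] 0.98
  mallet [ 0.5716 -0.1103  0.193 ] 0.8
  mallet_grip [ 0.5058 -0.1046  0.235 ] 0.65
```

View pics/b4.png

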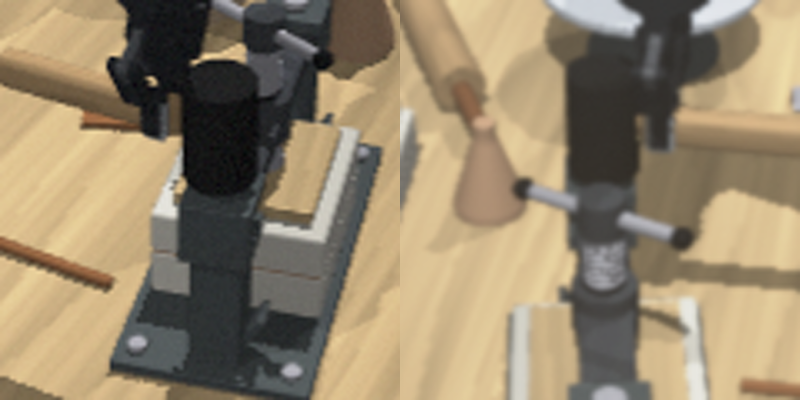

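The mallet face is on the fork: face z≈0.190 and the load is 21 N, well above the 10 N that moves the pin. One more firm press to be sure, then I'll lift and look at the pin.

```bash
python3 -m pendant '[[0,[0,0,-4],[0,0,0]],[0,[0,0,-6],[0,0,0]],[0,[0,0,-6],[0,0,0]]]'
python3 -m pendant '[[0,[0,0,15],[0,0,0]],[0,[0,-20,40],[0,0,0]],[0,[0,-60,50],[0,0,0]],[0,[0,-100,50],[0,0,0]],[0,[0,-125,50],[0,0,0]],[0,[0,-125,50],[0,0,0]],[0,[0,-125,50],[0,0,0]]]'
python3 - <<'E'
from h import *
print(get_obs()["q"])
for n,cr in(("side",(220,170,340,290)),("scene",(290,190,410,310))):
    c=camera(n);save(c,n+"5",cr,4)
    for l in("mallet","mallet_grip","lock_pin"):pp(c,l,2)
a=cv2.imread("pics/scene5.png");b=cv2.imread("pics/side5.png")
cv2.imwrite("pics/b5.png",np.hstack([cv2.resize(a,(400,400)),cv2.resize(b,(400,400))]))
E
```

```text
time: 11.42
ee_pos: [0.5225, -0.1057, 0.2194]
tcp_rot: [-178.5, -0.6, -0.6]
wrist_force: [-16.8, 3.0, 33.8]
opening: 0.0224
time: 12.3
ee_pos: [0.5225, -0.2303, 0.2686]
tcp_rot: [-178.4, -0.5, -0.6]
wrist_force: [-0.2, 0.9, -4.6]
opening: 0.0224
[-24.61202458   9.14644998  18.84884967  99.85780103   1.65934339
 155.9945526 ]
  mallet [ 0.1965 -0.3922 -0.0028] 0.97
  mallet [ 0.5706 -0.229   0.2364] 0.88
  mallet_grip [ 0.1874 -0.3293  0.042 ] 0.83
  mallet_grip [ 0.5015 -0.2296  0.287 ] 0.62
  lock_pin [ 0.5754 -0.1097  0.1937] 0.43
  mallet [ 0.5711 -0.2313  0.2418] 0.94
  mallet [ 0.1923 -0.393   0.    ] 0.6
  mallet_grip [ 0.5071 -0.2268  0.2839] 0.81
  mallet_grip [ 0.1818 -0.3319  0.0492] 0.63
  lock_pin [ 0.5699 -0.105   0.1905] 0.52
```

View pics/b5.png

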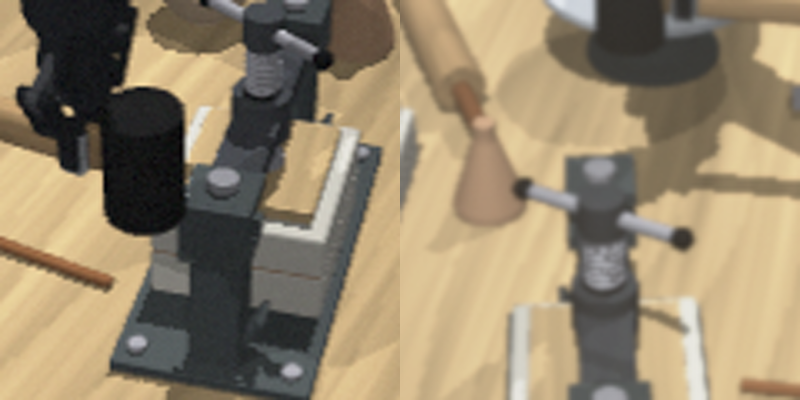

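The pin is home: at scene crop px (222,180) its head lies on the fork, z≈0.192. The second press moved only 1 mm for 16 N. I'm putting the mallet back near its old spot.

```bash
python3 -m pendant '[[0,[-6,-35,0],[-1.6,0.5,0]],[0,[-15,-75,-10],[-1.6,0.5,0]],[0,[-22,-115,-40],[-1.6,0.5,0]],[0,[-28,-145,-80],[-1.6,0.5,0]],[0,[-30,-155,-130],[-1.6,0.5,0]],[0,[-30,-155,-180],[-1.6,0.5,0]],[0,[-30,-155,-215],[-1.6,0.5,0]],[0,[-30,-155,-228],[-1.6,0.5,0]],[0,[-30,-155,-233],[-1.6,0.5,0]],[0,[-30,-155,-237],[-1.6,0.5,0]],[0,[-30,-155,-238],[-1.6,0.5,0]],[0,[-30,-155,-238],[-1.6,0.5,0]]]'
```

```text
time: 14.2
ee_pos: [0.4929, -0.3856, 0.0323]
tcp_rot: [179.9, -0.2, -0.6]
wrist_force: [-0.5, -0.3, -3.7]
opening: 0.022
```

```bash
python3 -m pendant '[[0,[0,0,-2],[0,0,0]],[0,[0,0,-3],[0,0,0]],[100,[0,0,-2],[0,0,0]],[100,[0,0,-2],[0,0,0]],[100,[0,0,-2],[0,0,0]],[100,[0,0,-2],[0,0,0]],[100,[0,0,20],[0,0,0]],[100,[0,0,60],[0,0,0]],[100,[0,0,115],[0,0,0]],[100,[0,0,170],[0,0,0]],[100,[0,0,225],[0,0,5]],[100,[2,10,280],[0,0,15]],[100,[10,40,298],[0,0,25]],[100,[15,80,298],[0,0,35]],[100,[20,120,298],[0,0,45]],[100,[25,160,298],[0,0,55]],[100,[30,200,298],[0,0,65]],[100,[35,240,298],[0,0,75]],[100,[40,280,298],[0,0,85]],[100,[45,310,298],[0,0,95]]]' 40
python3 - <<'E'
from h import *
print(get_obs()["q"])
c=camera("side")
for l in("mallet","screw_bar","screw_bar_end"):pp(c,l,3)
c=camera("scene")
for l in("mallet","screw_bar","screw_bar_end"):pp(c,l,3)
E
```

```text
time: 16.7
ee_pos: [0.5379, -0.074, 0.3305]
tcp_rot: [179.9, -0.2, 94.8]
wrist_force: [-0.5, -0.6, -0.8]
opening: 0.0856
[ -7.94506485   7.60235317  24.27526828 106.56872661   0.21025168
  77.25645712]
  mallet [ 0.1966 -0.3957  0.0007] 0.89
  screw_bar [0.5487 0.034  0.2389] 0.71
  screw_bar_end [0.4833 0.05   0.2455] 0.95
  mallet [ 0.1911 -0.3926  0.0016] 0.72
  mallet [ 5.408e-01 -3.888e-01 -3.000e-04] 0.7
  screw_bar [0.5486 0.0317 0.2442] 0.92
  screw_bar [ 0.574  -0.1056  0.1942] 0.29
  screw_bar_end [0.4819 0.0533 0.2414] 0.68
```

The mallet is down on the bench at (0.541,-0.389). I'm now moving above the screw.

```bash
python3 -m pendant '[[100,[2,25,0],[0,0,10]],[100,[5,55,0],[0,0,20]],[100,[8,85,0],[0,0,30]],[100,[10,100,-5],[0,0,40]],[100,[10,105,-10],[0,0,50]],[100,[10,105,-15],[0,0,60]],[100,[10,105,-15],[0,0,66]],[100,[10,105,-15],[0,0,67]],[100,[10,105,-15],[0,0,67]]]'
python3 - <<'E'
from h import *
print(get_obs()["q"],get_obs()["wrist_force"])
c=camera("wrist");save(c,"w6");print(c["T_tool_cam"],c["fx"],c["cx"],c["cy"],c["k1"])
for l in("screw_bar","screw_bar_end","boss_mouth","clamp_screw"):pp(c,l,2)
E
```

```text
time: 18.23
ee_pos: [0.5479, 0.028, 0.3154]
tcp_rot: [179.9, -0.2, 161.1]
wrist_force: [0.1, -0.2, -0.4]
opening: 0.0855
[  2.8403763    7.85556474  22.78034616 105.03772108   0.17297453
  21.71760221] [ 0.05111845 -0.22758318 -0.40160417]
[[ 3.34168195e-04 -9.61679037e-01 -2.74177530e-01  6.94311637e-02]
 [ 9.99999748e-01  4.93209447e-04 -5.11132607e-04 -3.69414250e-04]
 [ 6.26772461e-04 -2.74177290e-01  9.61678959e-01 -1.42267496e-01]
 [ 0.00000000e+00  0.00000000e+00  0.00000000e+00  1.00000000e+00]] 429.6255374702025 321.11031123795215 238.57411628316916 -0.09242688050150603
  screw_bar [0.5453 0.0313 0.2404] 0.83
  screw_bar_end [0.4837 0.0509 0.2431] 0.85
  boss_mouth [0.5441 0.0327 0.1774] 0.6
  clamp_screw [0.5449 0.0267 0.1799] 0.77
```

View pics/w6.png

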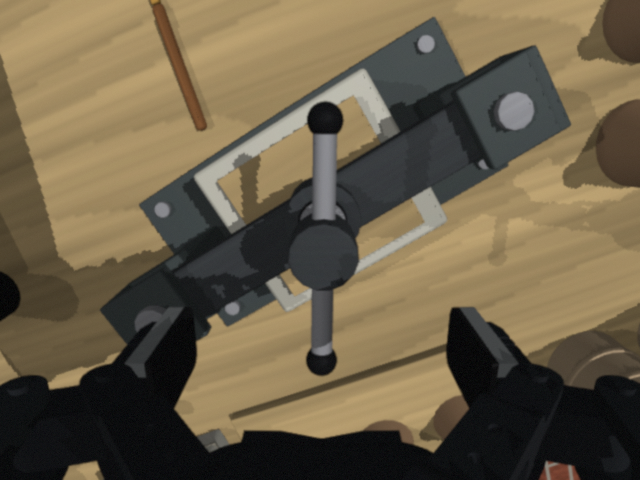

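The bar runs straight down the picture at column 322 with the hub at (323,253), so the jaws straddle it squarely. I'm descending and gripping the hub across the bar.

```bash
python3 -m pendant '[[100,[-2,2,-25],[0,0,0]],[100,[-2,2,-60],[0,0,0]],[100,[-2,2,-80],[0,0,0]],[100,[-2,2,-89],[0,0,0]],[100,[-2,2,-89],[0,0,0]],[0,[-2,2,-89],[0,0,0]],[0,[-2,2,-89],[0,0,0]],[0,[-2,2,-89],[0,0,0]],[0,[-2,2,-89],[0,0,0]],[0,[-2,2,-89],[0,0,0]]]' 30
python3 -m pendant '[[0,[0,0,0],[0,0,10]],[0,[0,0,0.3],[0,0,20]],[0,[0,0,0.5],[0,0,30]],[0,[0,0,0.5],[0,0,30]]]'
```

```text
time: 19.73
ee_pos: [0.5459, 0.0299, 0.2271]
tcp_rot: [179.9, -0.1, 161.2]
wrist_force: [-1.2, -4.6, 6.0]
opening: 0.0352
time: 20.23
ee_pos: [0.5459, 0.0299, 0.2276]
tcp_rot: [179.9, -0.1, -168.8]
wrist_force: [-0.7, -1.8, 2.7]
opening: 0.0351
```

```bash
python3 -m pendant '[[0,[0,0,0.2],[0,0,10]],[0,[0,0,0.3],[0,0,20]],[0,[0,0,0.5],[0,0,30]],[0,[0,0,0.7],[0,0,40]],[0,[0,0,0.8],[0,0,50]],[0,[0,0,0.8],[0,0,50]]]'
python3 -m pendant '[[0,[0,0,0.2],[0,0,10]],[0,[0,0,0.3],[0,0,20]],[0,[0,0,0.5],[0,0,30]],[0,[0,0,0.7],[0,0,40]],[0,[0,0,0.8],[0,0,50]],[0,[0,0,0.8],[0,0,50]]]'
python3 -m pendant '[[0,[0,0,0.2],[0,0,10]],[0,[0,0,0.3],[0,0,20]],[0,[0,0,0.5],[0,0,30]],[0,[0,0,0.7],[0,0,40]],[0,[0,0,0.8],[0,0,50]],[0,[0,0,0.8],[0,0,50]]]'
```

```text
time: 20.98
ee_pos: [0.5458, 0.0299, 0.2284]
tcp_rot: [179.9, -0.1, -119.1]
wrist_force: [-2.1, -1.8, 1.5]
opening: 0.0352
time: 21.72
ee_pos: [0.5458, 0.0299, 0.2293]
tcp_rot: [179.9, -0.1, -69.5]
wrist_force: [-1.6, -2.4, 1.8]
opening: 0.0353
time: 22.48
ee_pos: [0.5458, 0.0298, 0.2301]
tcp_rot: [179.9, -0.1, -19.9]
wrist_force: [-2.2, -1.8, 2.4]
opening: 0.0348
```

```bash
python3 - <<'E'
from h import *
print(get_obs()["q"][5],get_obs()["wrist_force"])
for n in("side","scene"):
    c=camera(n)
    for l in("screw_bar","clamp_screw","screw_bar_end"):pp(c,l,1)
E
```

```text
-156.90976789852664 [-2.17503798 -1.7551729   2.4273614 ]
  screw_bar [0.5464 0.032  0.2439] 0.65
  clamp_screw [ 0.3917 -0.5457 -0.0061] 0.59
  screw_bar_end [ 0.3433  0.1723 -0.0022] 0.63
  screw_bar [0.5473 0.0338 0.2494] 0.83
  clamp_screw [0.5482 0.027  0.186 ] 0.77
  screw_bar_end [0.5489 0.0339 0.2467] 0.65
```

There has been no drop yet after 180°; the upward load is unchanged. I'll turn the last 18° available, release, lift, swing the wrist back half a turn and regrip.

```bash
python3 -m pendant '[[0,[0,0,0.1],[0,0,8]],[0,[0,0,0.3],[0,0,18]],[0,[0,0,0.3],[0,0,18]],[100,[0,0,0.3],[0,0,18]],[100,[0,0,0.3],[0,0,18]],[100,[0,0,0.3],[0,0,18]],[100,[0,0,20],[0,0,18]],[100,[0,0,45],[0,0,18]],[100,[0,0,55],[0,0,18]],[100,[0,0,55],[0,0,18]]]'
python3 - <<'E'
from h import *
print(get_obs()["q"][5],get_obs()["wrist_force"])
c=camera("wrist");save(c,"w7")
for l in("screw_bar","clamp_screw","screw_bar_end"):pp(c,l,1)
for n in("side","scene"):
    c=camera(n)
    if n=="scene": save(c,"c7",(330,160,410,260),5)
    for l in("screw_bar","clamp_screw","screw_bar_end"):pp(c,l,1)
E
```

```text
time: 24.12
ee_pos: [0.5461, 0.0299, 0.2853]
tcp_rot: [179.9, -0.1, -1.6]
wrist_force: [0.6, 0.9, -0.3]
opening: 0.0856
-175.23232537982324 [ 0.60640011  0.91619385 -0.27850995]
  screw_bar [0.5443 0.0316 0.2457] 0.72
  clamp_screw [0.5452 0.0284 0.1835] 0.71
  screw_bar_end [ 0.574  -0.11    0.1897] 0.75
  screw_bar [0.545  0.0361 0.2418] 0.77
  clamp_screw [0.5461 0.0283 0.1828] 0.62
  screw_bar_end [0.6131 0.0281 0.2478] 0.94
  screw_bar [0.5482 0.0317 0.2467] 0.71
  clamp_screw [0.5469 0.0267 0.1862] 0.56
  screw_bar_end [0.6112 0.0296 0.2427] 0.94
```

View pics/w7.png

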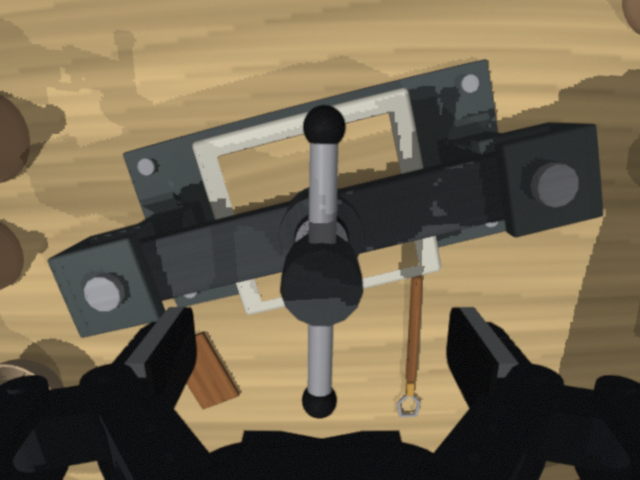

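The bar's +x end is now near the clamp's x axis, about 12° short of the expected thread start. I'm swinging the wrist back half a turn above the screw and regripping.

```bash
python3 -m pendant '[[100,[0,0,0],[0,0,-10]],[100,[0,0,0],[0,0,-20]],[100,[0,0,0],[0,0,-30]],[100,[0,0,0],[0,0,-40]],[100,[0,0,0],[0,0,-50]],[100,[0,0,0],[0,0,-60]],[100,[0,0,0],[0,0,-70]],[100,[0,0,0],[0,0,-80]],[100,[0,0,0],[0,0,-90]],[100,[0,0,0],[0,0,-100]],[100,[0,0,0],[0,0,-110]],[100,[0,0,0],[0,0,-120]],[100,[0,0,0],[0,0,-130]],[100,[0,0,0],[0,0,-140]],[100,[0,0,0],[0,0,-150]],[100,[0,0,0],[0,0,-160]],[100,[0,0,0],[0,0,-170]],[100,[0,0,0],[0,0,-179]],[100,[0,0,0],[0,0,-179]]]'
python3 -m pendant '[[100,[0,0,-25],[0,0,0]],[100,[0,0,-45],[0,0,0]],[100,[0,0,-54],[0,0,0]],[100,[0,0,-54],[0,0,0]],[0,[0,0,-54],[0,0,0]],[0,[0,0,-54],[0,0,0]],[0,[0,0,-54],[0,0,0]],[0,[0,0,-54],[0,0,0]],[0,[0,0,-54],[0,0,0]]]'
python3 -m pendant '[[0,[0,0,0.1],[0,0,6]],[0,[0,0,0.2],[0,0,12]],[0,[0,0,0.2],[0,0,12]]]'
python3 -m pendant '[[0,[0,0,0.1],[0,0,6]],[0,[0,0,0.1],[0,0,12]],[0,[0,0,0.1],[0,0,12]]]'
```

```text
time: 27.1
ee_pos: [0.5458, 0.0298, 0.2851]
tcp_rot: [179.9, -0.1, 179.5]
wrist_force: [-0.1, -0.5, -0.1]
opening: 0.0854
time: 28.22
ee_pos: [0.546, 0.0298, 0.2316]
tcp_rot: [179.9, -0.0, 179.5]
wrist_force: [-0.2, 0.0, 4.6]
opening: 0.0351
time: 28.6
ee_pos: [0.546, 0.0299, 0.2312]
tcp_rot: [179.9, -0.1, -168.5]
wrist_force: [1.4, 0.3, -3.2]
opening: 0.035
time: 28.98
ee_pos: [0.5459, 0.0299, 0.2302]
tcp_rot: [179.9, -0.2, -156.7]
wrist_force: [3.3, 0.2, -7.5]
opening: 0.0349
```

The wrist load went from +4.6 to -7.5 N, so the thread is past its start and the gripper is carrying the screw. I'm opening to let it drop.

```bash
python3 -m pendant '[[100,[0,0,0],[0,0,0]],[100,[0,0,0],[0,0,0]],[100,[0,0,0],[0,0,0]],[100,[0,0,-5],[0,0,0]],[100,[0,0,-5],[0,0,0]]]'
python3 - <<'E'
from h import *
print(get_obs()["q"][5],get_obs()["wrist_force"])
for n in("side","scene"):
    c=camera(n)
    if n=="scene": save(c,"c8",(330,160,410,260),5)
    for l in("screw_bar","clamp_screw","screw_bar_end"):pp(c,l,1)
a=cv2.imread("pics/c7.png");b=cv2.imread("pics/c8.png");cv2.imwrite("pics/b8.png",np.hstack([a,b]))
E
```

```text
time: 29.6
ee_pos: [0.5457, 0.0299, 0.2247]
tcp_rot: [179.9, -0.2, -156.7]
wrist_force: [-0.4, -0.0, 0.2]
opening: 0.0856
-20.187832417921346 [-0.37818761 -0.0069794   0.23130175]
  screw_bar [0.5471 0.0324 0.2375] 0.92
  clamp_screw [0.5489 0.0257 0.1809] 0.72
  screw_bar_end [0.6072 0.0542 0.2419] 0.81
  screw_bar [0.5491 0.032  0.2418] 0.59
  clamp_screw [0.547  0.0306 0.2443] 0.56
```

View pics/b8.png

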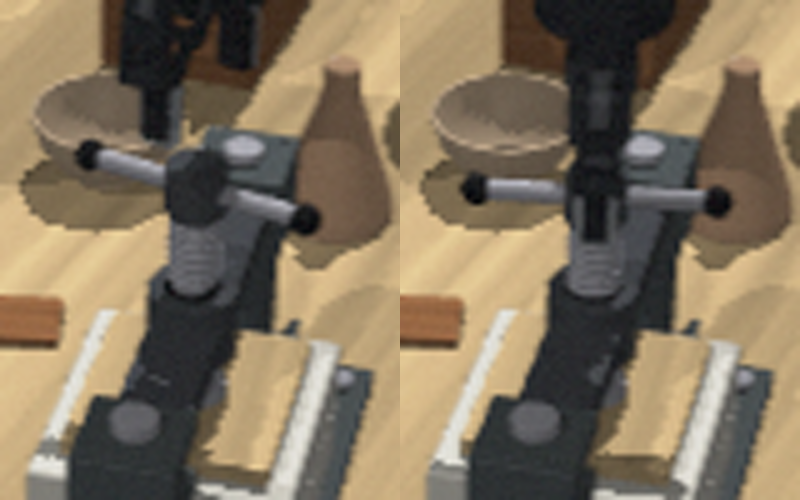

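It has dropped: both cameras show about 5 mm lower, and the hub is lower in the picture. I'm regripping and turning forward half a turn, following the thread down.

```bash
python3 -m pendant '[[0,[0,0,0],[0,0,0]],[0,[0,0,0],[0,0,0]],[0,[0,0,0],[0,0,0]],[0,[0,0,0],[0,0,0]],[0,[0,0,0],[0,0,0]],[0,[0,0,0],[0,0,-10]],[0,[0,0,-0.2],[0,0,-20]],[0,[0,0,-0.3],[0,0,-30]],[0,[0,0,-0.5],[0,0,-40]],[0,[0,0,-0.6],[0,0,-50]],[0,[0,0,-0.8],[0,0,-60]],[0,[0,0,-0.8],[0,0,-60]]]'
python3 -m pendant '[[0,[0,0,-0.2],[0,0,-10]],[0,[0,0,-0.3],[0,0,-20]],[0,[0,0,-0.5],[0,0,-30]],[0,[0,0,-0.7],[0,0,-40]],[0,[0,0,-0.8],[0,0,-50]],[0,[0,0,-1.0],[0,0,-60]],[0,[0,0,-1.0],[0,0,-60]]]'
python3 -m pendant '[[0,[0,0,-0.2],[0,0,-10]],[0,[0,0,-0.3],[0,0,-20]],[0,[0,0,-0.5],[0,0,-30]],[0,[0,0,-0.7],[0,0,-40]],[0,[0,0,-0.8],[0,0,-50]],[0,[0,0,-1.0],[0,0,-60]],[0,[0,0,-1.1],[0,0,-70]],[0,[0,0,-1.1],[0,0,-70]]]'
```

```text
time: 31.5
ee_pos: [0.546, 0.0298, 0.2244]
tcp_rot: [179.9, -0.1, 143.4]
wrist_force: [0.5, -1.8, 1.6]
opening: 0.0352
time: 32.38
ee_pos: [0.5458, 0.0297, 0.2234]
tcp_rot: [179.9, -0.1, 83.6]
wrist_force: [-0.6, -1.2, 1.5]
opening: 0.0355
time: 33.38
ee_pos: [0.5457, 0.0298, 0.2222]
tcp_rot: [179.9, -0.1, 14.0]
wrist_force: [-1.9, 0.4, 0.7]
opening: 0.0352
```

```bash
python3 -m pendant '[[100,[0,0,0],[0,0,0]],[100,[0,0,0],[0,0,0]],[100,[0,0,0],[0,0,0]],[100,[0,0,20],[0,0,0]],[100,[0,0,45],[0,0,0]],[100,[0,0,55],[0,0,0]],[100,[0,0,55],[0,0,10]],[100,[0,0,55],[0,0,20]],[100,[0,0,55],[0,0,30]],[100,[0,0,55],[0,0,40]],[100,[0,0,55],[0,0,50]],[100,[0,0,55],[0,0,60]],[100,[0,0,55],[0,0,70]],[100,[0,0,55],[0,0,80]],[100,[0,0,55],[0,0,90]],[100,[0,0,55],[0,0,90]]]'
python3 -m pendant '[[100,[0,0,0],[0,0,10]],[100,[0,0,0],[0,0,20]],[100,[0,0,0],[0,0,30]],[100,[0,0,0],[0,0,40]],[100,[0,0,0],[0,0,50]],[100,[0,0,0],[0,0,60]],[100,[0,0,0],[0,0,70]],[100,[0,0,0],[0,0,80]],[100,[0,0,0],[0,0,90]],[100,[0,0,0],[0,0,90]]]'
python3 - <<'E'
from h import *
print(get_obs()["q"][5])
c=camera("wrist")
for l in("screw_bar","screw_bar_end"):pp(c,l,1)
c=camera("scene")
for l in("screw_bar","screw_bar_end","clamp_screw"):pp(c,l,1)
c=camera("side")
for l in("screw_bar","screw_bar_end","clamp_screw"):pp(c,l,1)
E
```

```text
time: 35.38
ee_pos: [0.5457, 0.0298, 0.2767]
tcp_rot: [180.0, -0.1, 103.9]
wrist_force: [0.2, -0.4, 0.4]
opening: 0.0854
time: 36.62
ee_pos: [0.5457, 0.0298, 0.2764]
tcp_rot: [179.9, -0.1, -166.3]
wrist_force: [0.6, -0.7, -0.8]
opening: 0.0851
-10.583021024356777
  screw_bar [0.5476 0.0318 0.2361] 0.94
  screw_bar_end [0.4815 0.0152 0.2386] 0.77
  screw_bar [0.5455 0.0319 0.2378] 0.68
  screw_bar_end [0.4799 0.0185 0.2368] 0.65
  clamp_screw [0.5502 0.027  0.1766] 0.74
  screw_bar [0.5506 0.0325 0.2317] 0.6
  screw_bar_end [0.4797 0.0121 0.2389] 0.56
  clamp_screw [0.545  0.0251 0.1754] 0.91
```

The screw is at about -3 mm and half a turn, so the thread has caught. I'm regripping for the second half turn.

```bash
python3 -m pendant '[[100,[0,0,-25],[0,0,0]],[100,[0,0,-45],[0,0,0]],[100,[0,0,-55],[0,0,0]],[100,[0,0,-55],[0,0,0]],[0,[0,0,-55],[0,0,0]],[0,[0,0,-55],[0,0,0]],[0,[0,0,-55],[0,0,0]],[0,[0,0,-55],[0,0,0]],[0,[0,0,-55],[0,0,0]]]' 40
python3 -m pendant '[[0,[0,0,-0.2],[0,0,-10]],[0,[0,0,-0.3],[0,0,-20]],[0,[0,0,-0.5],[0,0,-30]],[0,[0,0,-0.7],[0,0,-40]],[0,[0,0,-0.8],[0,0,-50]],[0,[0,0,-1.0],[0,0,-60]],[0,[0,0,-1.2],[0,0,-70]],[0,[0,0,-1.3],[0,0,-80]],[0,[0,0,-1.3],[0,0,-80]]]'
python3 -m pendant '[[0,[0,0,-0.2],[0,0,-10]],[0,[0,0,-0.3],[0,0,-20]],[0,[0,0,-0.5],[0,0,-30]],[0,[0,0,-0.7],[0,0,-40]],[0,[0,0,-0.8],[0,0,-50]],[0,[0,0,-1.0],[0,0,-60]],[0,[0,0,-1.2],[0,0,-70]],[0,[0,0,-1.3],[0,0,-80]],[0,[0,0,-1.4],[0,0,-85]],[0,[0,0,-1.4],[0,0,-85]],[0,[0,0,-1.4],[0,0,-85]]]'
python3 - <<'E'
from h import *
print(get_obs()["q"][5])
c=camera("scene");save(c,"c9")
for l in("screw_bar","screw_bar_end","clamp_screw","lock_pin","mallet","cone_small","loop_tool","scraper","wood_rib"):pp(c,l,2)
c=camera("side")
for l in("screw_bar","screw_bar_end","clamp_screw"):pp(c,l,1)
E
```

```text
time: 38.3
ee_pos: [0.5459, 0.0298, 0.2223]
tcp_rot: [180.0, -0.1, -166.1]
wrist_force: [-1.1, 0.2, 6.6]
opening: 0.035
time: 39.42
ee_pos: [0.5459, 0.0298, 0.2211]
tcp_rot: [180.0, -0.1, 114.0]
wrist_force: [0.2, 0.3, 2.6]
opening: 0.0353
time: 40.8
ee_pos: [0.5458, 0.0297, 0.2196]
tcp_rot: [180.0, -0.0, 29.2]
wrist_force: [-1.5, 0.4, 2.1]
opening: 0.0351
153.9466154147114
  screw_bar [0.5488 0.032  0.2365] 0.87
  screw_bar_end [0.6036 0.0594 0.2321] 0.54
  clamp_screw [0.5492 0.0279 0.1729] 0.78
  lock_pin [ 0.5725 -0.1032  0.1923] 0.62
  mallet [ 0.193  -0.3944  0.0017] 0.93
  mallet [ 0.5422 -0.3905  0.0038] 0.6
  cone_small [ 7.290e-01 -2.967e-01 -2.000e-04] 0.75
  loop_tool [ 0.3591 -0.065  -0.0046] 0.64
  scraper [ 0.3891 -0.5445 -0.0033] 0.75
  wood_rib [0.5477 0.0323 0.1801] 0.6
  wood_rib [ 0.3396  0.169  -0.0004] 0.58
  screw_bar [ 5.430e-01 -3.838e-01 -5.000e-04] 0.61
  screw_bar_end [0.606  0.0594 0.2365] 0.91
  clamp_screw [0.5452 0.0266 0.1726] 0.7
```

View pics/c9.png

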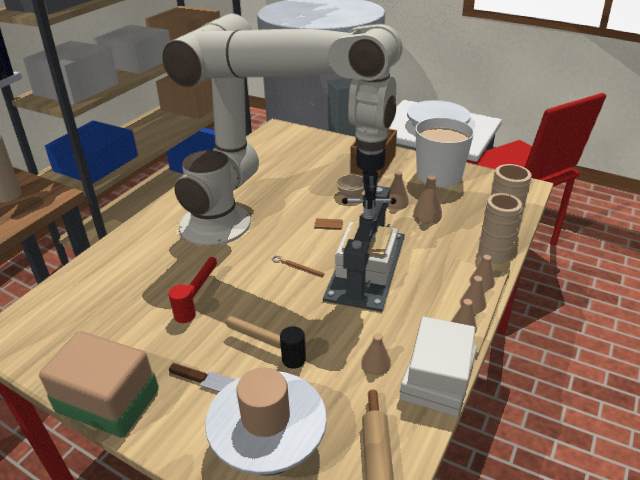

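The picture shows the gripper on the T-handle at px (372,200), and the mallet and ware in place. The screw has turned forward about 0.95 turn from its start and sits about 6 mm down.

```bash
python3 -m pendant '[[0,[0,0,0],[0,0,0]],[0,[0,0,0],[0,0,0]],[0,[0,0,0],[0,0,0]],[0,[0,0,0],[0,0,0]]]'
python3 -c "
from workcell import *
print(job_done())"
```

```text
time: 42.0
ee_pos: [0.5458, 0.0298, 0.2196]
tcp_rot: [180.0, -0.0, 29.0]
wrist_force: [-1.8, -0.4, 2.0]
opening: 0.035
the job is handed in; nothing more can be done
None
```

I finished the job and handed it in at 42.0 s of the 72 s allowed. No verdict is reported, so what follows rests on my own checks.

- **Locking pin:** I pressed it home with the mallet. The last press took the load to about 38 N with only 1 mm of travel. Afterwards its head read 190–194 mm above the bench, against 191 mm for fully home.
- **Mallet:** It stands let go on the bench near its old spot, at about (0.54, -0.39).
- **Thread drop:** I turned the screw about 220° backward until the wrist load swung from +4.6 to -7.5 N, then opened the gripper. Both cameras showed it about 5 mm lower.
- **Thread caught:** I turned it forward 354° in two grips. That leaves it about 0.95 turn past the thread start. The screw's origin read about 7 mm below the boss mouth.
- **Final grip:** The jaws are shut on the hub across the T-handle at the 40 N setting, with the pads about level with the bar. The pose was steady over the last half second.
- **Bystanders:** The four re-measured at the end (`cone_small`, `loop_tool`, `scraper`, `wood_rib`) were in place within the detector's error. I checked the other three only by eye.

**Checks that disagreed:**
- One side-camera reading of `screw_bar` at the end landed on the mallet. I ignored it.
- The scene camera put the T-handle bar about 3 mm higher than the two readings of the screw's origin imply.
- On the way to the pin, joint 6 reached its 180° range limit and the arm stopped short. I corrected this by turning the tool 12°.

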